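# Pull down the test cell's hatch with the hook rod

## Robot

A 7-joint arm with a two-finger parallel gripper is mounted at the origin on the work surface. World frame = base frame: x ahead of the robot, y to its left, z up, the work surface at z = 0. Lengths are in m, angles in rad, forces in N, time in s.
With the tool pointing down it reaches from about 0.4 to 0.85 m from the base axis. Payload 10.4 kg.
Tool frame: the origin (TCP) lies midway between the tips of the shut fingers; the grasp point (between the pads) lies 19 mm behind it; z points along the fingers, y is the line along which they close (so a half turn about z gives the same grasp; the last joint's range is limited). The gripper opens to 87 mm and grips with 3 to 60 N. Pads are 19 mm wide; open, the fingers measure 117 mm over their backs; the gripper's body (75 mm by 190 mm) begins 51 mm behind the grasp point.
Start: joints at [-1.212, 0.332, -0.065, 1.46, 0.022, 1.35, -0.088], TCP at [0.233, 0.58, 0.223] pointing down, gripper open.
Joint ranges: [-2.6, 2.6], [-0.5, 2.12], [-1.47, 1.34], [0.16, 2.42], [-1.27, 4.41], [0.06, 2.06], [-2.6, 2.6]. Speed limits (rad/s): [2.22, 2.22, 2.79, 2.79, 3.14, 3.14, 3.14].

## Interface

Orientations are given as a unit quaternion [x, y, z, w].
In Python, from bench import r gives the robot as it stands.
- The arm moves only by the tool arm_command, never from a script. Its arguments are lists of equal length, an entry for each row: "xyz": the shift along the world's x, y, z in m, a list of three; "rot": the turn, a rotation vector about the world's x, y, z in rad, a list of three. In form: {"xyz": [[tx, ty, tz], ...], "rot": [[ax, ay, az], ...]}. A call has 1 to 20 rows; each row is the pose to reach, as a shift and turn from the pose commanded when the call began; what a row does not reach only later rows make up. A row lasts 1/12 s, in which the tool goes at most 41.7 mm and 7.16 degrees, less where a joint would pass 70% of its speed; a pose out of reach is approached as far as the arm can. A call with a gripper value outside its range is refused whole. "grip" is the opening, from 0 (shut) to 1 (fully open), set as the call begins (left out, the last holds). The fingers move at their own pace and stop on an object; "squeeze" is the grip in N (left out, the last holds). Time passes only in rows, so rows that repeat a pose let the fingers close. It gives the time, the measured TCP pose, the force, the opening and the grip force at its end, in the units of the state.
- r.read_state(): the state, without advancing time (a new reading comes with each control period).
- r.camera(name): name is "side" or "top"; returns the picture (420x560x3 uint8, red, green, blue); there is no depth.
- r.camera_model(name): a dict with "fx", "fy", "cx", "cy" (pixels), "T" (4x4, takes a point from camera to world coordinates). Camera axes: x right, y up, looking along -z (the intrinsics and any distortion apply to the point x, -y, -z); pixel columns grow to the right and rows downward; lengths in m; the calibration is good to about 2 mm. A picture is of the moment at which its call begins. camera_model takes no time and is no camera call.
- r.close_job(): hands the job in; it is judged then, once.
Trained networks look in the newest picture that a camera, given by its name, has taken for a name from the list of things; names that differ only in an ending like _2 or _b are one class to them, and where a whole thing is asked for, a point or a joint stands for the part that bears it (a point fixed in the world has none). Each returns a list of dicts, best first, with "conf" (0 to 1); they miss things now and then, are a little off and sometimes report something else, mostly with a low value. They report only what shows in the picture. A call takes as long as a camera call.
- r.look_for(label, camera): "at" ([x, y, z] in m, in the coordinates of the camera as it stood for that picture, good to about 4 mm: the middle of the surface that is visible of it).
- r.spot_point(label, camera): "at" ([x, y, z] in m, in the coordinates of the camera as it stood for that picture, good to about 4 mm: a listed point, or the origin of a listed thing).
The state is a dict: "time": time; "joint_positions": joint angles; "joint_vel": joint speeds; "joint_torque": joint torques, N m; "ee_pos": TCP position; "eef_rot": TCP orientation; "ft_force": force on the tool from outside, world axes, zero at the start; "torque": the same for the moment, N m; "width": finger opening in m; "grip_force": force on a finger pad.
Only numpy, scipy, OpenCV 4.12 (cv2) and the standard library are available. Lean on these libraries where they do the work, as an engineer would, in place of code of your own. Each camera call takes 0.05 s, during which the arm holds its last target. There are 200 camera calls.

## Task

Take the hook rod from its rest, slip its hook sideways through the pull ring high on the test cell's hatch, and pull the hatch all the way down to its stop, holding it there with a steady pull of about 12 N for two seconds so that its stay sets. Then unhook and lay the rod back in both forks of its rest as it lay before, with the hatch left down. Work gently: touch the cell and hatch only with the rod, never strain rod against cell with 25 N or more, and leave everything else on the bench where it is.

Things in the scene. Friction and masses are not known exactly. Their poses are not given: they have to be found in the camera images.
- cell: (All sizes in mm.) Pale high-voltage test cell fixed to the bench left of the robot, 240 deep (its x), 300 wide (y), 360 high. Origin: centre of its underside, z up. Its front, the -x face 120 from the origin, faces roughly the robot's right and has an opening 204 wide, from 92 to 326 high, covered by the hatch.
- hatch (a joint): Angle of the aluminium drop-down hatch (196 wide, 222 tall, 8 thick, 0.45 kg), hinged at its lower edge. 0 rad upright, shut; starts ajar; grows as the top comes out (cell -x) and down, to an unyielding stop at 0.90, fully down. Stiff hinge: about 0.6 N m (3 N at the ring) moves it; it stays where it is left.
- hinge (a point): Middle of the hatch's hinge line, which runs along the cell's y, at cell x = -126, 100 above the bench. Axes as the cell's.
- ring (a point): Centre of the steel pull ring fixed rigidly to the hatch's outer face, near its top, at mid-width; hole 20 across, bar 5 thick. The ring stands square to the face, its hole running sideways along the hinge line. From the hinge line: 190 up along the hatch and 24 out (20 from the face). Frame turns with the hatch: y = hole axis = cell's y, z up the hatch, x into the cell.
- rod: Hook rod, 0.2 to 0.4 kg, 364 long, lying on the rest: x along it to the hook, y to its left, z up. Origin on its axis (65 above the bench), near its balance, in the flat-sided black handle 18 wide, 28 tall, x = -160 to 50: grip at the origin. Grey shaft 16 across to x = 170, steel shank 8 thick to x = 200, there bent to the right (-y) into the hook arm.
- hook_seat (a point): Point on the hook arm (rod x = 197, y = -15, z = 0; axes as the rod's) that should lie in the middle of the ring's hole when hooked. The arm, 8 thick, runs straight from the bend (x = 200, y = 0) to the tip, slanting slightly back so that a pulled ring runs into the bend.
- hook_tip (a point): Free end of the hook arm (rod x = 192, y = -40, z = 0; axes as the rod's; its rounding reaches 4 farther).
- rest: Plywood rest fixed to the bench: plate 270 x 80 x 10 with two open forks, 16 thick, at its x = -110 (for the handle: slot 28 wide, floor 51 high) and x = 110 (for the shaft: slot 24 wide, floor 57 high), flared prongs to about 100 high. Origin: centre of its underside; x towards the hook end. Rod in place: origin over this one, 65 above the bench, axes parallel.
- multimeter: Bystander, leave alone: handheld multimeter lying flat, 150 x 78 x 34, in mm (origin at its underside).
- mug: Bystander, leave alone: ceramic mug, 78 across, 92 high, in mm (origin at its underside).
- screwdriver: Bystander, leave alone: screwdriver lying on the bench, about 200 mm long.
- board: Bystander, leave alone: green circuit board on four short brass feet, 120 x 90, 25 high, in mm (origin at its underside).
- tray: Bystander, leave alone: grey two-compartment parts tray, 130 x 90 x 40, in mm (origin at its underside).
- can: Bystander, leave alone: upright spray can, 52 across, 150 high, in mm (origin at its underside).
- jar: Bystander, leave alone: small amber jar, 56 across, 60 high, in mm (origin at its underside).

How it is judged:
By the outcome, as a careful person would: the job done as asked, in the order asked, and still so for the second after the job is handed in, with the robot touching nothing.
It also fails if it takes over 72 s, if anything falls off the work surface, if the arm or the gripper's body presses on something with over 40 N, if the wrist force passes 120 N, or if a joint passes its speed limit or range.

## Working session

There is one attempt and no reset: what is moved stays moved. The work goes in short steps, Python scripts to look and compute and a tool call to move; the robot and the scene stay as the last step left them, time stands still between calls to the robot, and variables do not carry over. Pictures are saved under pics/ and viewed, at most 10 in all, crops included, and the job is handed in when it is done.

Besides the shell and the picture viewer there is one more tool, called after "Emit:" as a command line: name --argument value ..., lists and objects as JSON in quotes. arm_command: Moves the arm, as the interface text tells. Its arguments: {"type":"object","properties":{"xyz":{"type":"array"},"rot":{"type":"array"},"grip":{"type":"number"},"squeeze":{"type":"number"}},"required":["xyz","rot"]}

```bash
mkdir -p pics; ls
cat > h.py <<'E'
from bench import r
import numpy as np, cv2
def world(cam,p):
    T=np.array(r.camera_model(cam)["T"]); return (T@np.append(p,1))[:3]
def pix(cam,p):
    m=r.camera_model(cam);q=np.linalg.inv(m["T"])@np.append(p,1);q=q[:3]
    return np.array([m["cx"]+m["fx"]*q[0]/-q[2], m["cy"]+m["fy"]*(-q[1])/-q[2]])
def snap(cam,n):
    im=r.camera(cam); cv2.imwrite(f"pics/{n}.png",im[:,:,::-1]); return im
def spot(l,cam,f="spot_point"):
    return [(np.round(world(cam,d["at"]),4).tolist(),round(d["conf"],2)) for d in getattr(r,f)(l,cam)][:2]
E
python3 - <<'E'
from h import *
for c in("side","top"):
    snap(c,c+"0"); m=r.camera_model(c); print(c,np.round(m["T"],3).tolist(),{k:v for k,v in m.items() if k!="T"})
    for l in "rod hook_seat hook_tip rest ring hinge cell".split(): print(l,spot(l,c))
s=r.read_state();print(s["time"],s["ee_pos"],s["eef_rot"],s["ft_force"],s["width"])
E
```

```text
pics
side [[-0.163, -0.867, 0.47, 1.224], [0.987, -0.149, 0.066, 0.007], [0.013, 0.475, 0.88, 1.432], [0.0, 0.0, 0.0, 1.0]] {'fx': 468.816257531839, 'fy': 468.816257531839, 'cx': 275.86547257993465, 'cy': 212.69518138991745}
rod [([0.459, -0.2453, 0.0627], 0.94), ([0.5019, -0.6013, 0.0003], 0.2)]
hook_seat [([0.4338, -0.0471, 0.0674], 0.86)]
hook_tip [([0.4629, -0.0508, 0.0634], 0.77)]
rest [([0.4526, -0.2444, 0.0023], 0.93)]
ring [([0.5719, 0.2124, 0.284], 0.64)]
hinge [([0.5731, 0.2687, 0.1014], 0.62)]
cell []
top [[0.05, 0.977, -0.208, 0.268], [-0.999, 0.05, -0.009, -0.088], [0.002, 0.208, 0.978, 1.526], [0.0, 0.0, 0.0, 1.0]] {'fx': 447.80109009970704, 'fy': 447.80109009970704, 'cx': 277.55094814316317, 'cy': 208.4804082119005}
rod [([0.4601, -0.2443, 0.0665], 0.83)]
hook_seat [([0.4349, -0.0474, 0.069], 0.66)]
hook_tip [([0.4621, -0.0461, 0.0678], 0.67)]
rest [([0.46, -0.2456, -0.0022], 0.69), ([0.5904, -0.4742, 0.0052], 0.35)]
ring [([0.5719, 0.2155, 0.2806], 0.73)]
hinge [([0.5761, 0.2706, 0.0973], 0.78)]
cell [([0.5815, 0.3972, 0.0017], 0.95)]
0.8 [0.2328693  0.58003493 0.22257519] [1.89742067e-01 9.81833970e-01 5.96715969e-05 9.57093969e-06] [ 0.66796264 -0.35912842  0.09624537] 0.08723164127524105
```

View pics/side0.png

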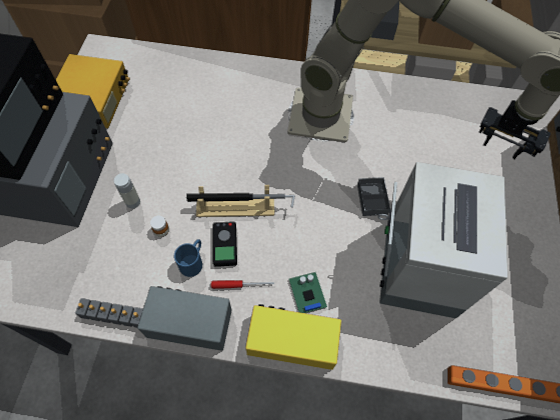

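View pics/top0.png

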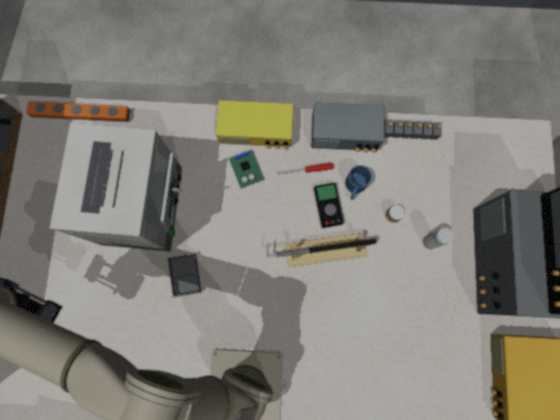

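The side view shows the rod on its rest with the hook at about (290,200) and pointing at the cell. The cell is on the right, with the hatch ajar at about (390,210). In the top view the hook is at about (268,243) and the hatch at about (170,200). First I'll lift clear of the cell and swing towards the rod.

Emit:
arm_command --xyz '[[0,0,0.04],[0,0,0.08],[0,0,0.12],[0.005,-0.01,0.16],[0.01,-0.02,0.19],[0.025,-0.055,0.19],[0.04,-0.09,0.19],[0.055,-0.125,0.19],[0.07,-0.16,0.19],[0.085,-0.195,0.19],[0.1,-0.23,0.19],[0.11,-0.265,0.19],[0.12,-0.3,0.19],[0.13,-0.335,0.19],[0.145,-0.37,0.19],[0.155,-0.405,0.19],[0.165,-0.44,0.19],[0.175,-0.475,0.19],[0.18,-0.51,0.19],[0.185,-0.545,0.19]]' --rot '[[0,0,0],[0,0,0],[0,0,0],[0,0,0],[0,0,0],[0,0,-0.05],[0,0,-0.1],[0,0,-0.15],[0,0,-0.2],[0,0,-0.26],[0,0,-0.33],[0,0,-0.4],[0,0,-0.47],[0,0,-0.54],[0,0,-0.61],[0,0,-0.68],[0,0,-0.75],[0,0,-0.83],[0,0,-0.91],[0,0,-0.993]]' --grip 1

```text
time: 2.47
ee_pos: [0.4178, 0.0331, 0.4127]
eef_rot: [0.636, 0.772, 0.0, 0.0]
ft_force: [1.0, -0.2, -0.1]
width: 0.0868
grip_force: 0.0
```

Run:
```python
from h import *
for c in("side","top"):
    r.camera(c)
    for l in "rod hook_seat hook_tip rest ring hinge cell hatch".split(): print(c,l,spot(l,c))
    print(spot("hatch",c,"look_for"))
print(r.read_state()["time"])
```

```text
side rod [([0.4608, -0.2469, 0.065], 0.64)]
side hook_seat [([0.4361, -0.0458, 0.0649], 0.65)]
side hook_tip [([0.4643, -0.0471, 0.0636], 0.91)]
side rest [([0.4569, -0.2451, -0.0019], 0.57)]
side ring [([0.5722, 0.2135, 0.2805], 0.74)]
side hinge [([0.5732, 0.2683, 0.1005], 0.59)]
side cell [([0.5023, -0.6036, 0.0002], 0.24)]Traceback (most recent call last):
  File "<stdin>", line 4, in <module>
  File "h.py", line 11, in spot
    return [(np.round(world(cam,d["at"]),4).tolist(),round(d["conf"],2)) for d in getattr(r,f)(l,cam)][:2]
                                                                                  ~~~~~~~~~~~~^^^^^^^
ValueError: it knows: board, can, cell, hinge, hook_seat, hook_tip, jar, mug, multimeter, rest, ring, rod, screwdriver, tray
```

Emit:
arm_command --xyz '[[0,-0.035,0],[0,-0.07,0],[0.01,-0.1,-0.015],[0.02,-0.13,-0.03],[0.03,-0.16,-0.05],[0.035,-0.19,-0.08],[0.04,-0.22,-0.11],[0.042,-0.25,-0.14],[0.042,-0.265,-0.17],[0.042,-0.28,-0.2],[0.042,-0.28,-0.23],[0.042,-0.28,-0.25]]' --rot '[[0,0,0],[0,0,0],[0,0,0],[0,0,0],[0,0,0],[0,0,0],[0,0,0],[0,0,0],[0,0,0],[0,0,0],[0,0,0],[0,0,0]]'

```text
time: 3.87
ee_pos: [0.4589, -0.2447, 0.1597]
eef_rot: [0.635, 0.773, -0.001, -0.001]
ft_force: [0.2, 0.7, -0.3]
width: 0.0867
grip_force: 0.0
```

Emit:
arm_command --xyz '[[0.001,-0.001,-0.03],[0.001,-0.001,-0.06],[0.001,-0.001,-0.09],[0.001,-0.001,-0.105],[0.001,-0.001,-0.114],[0.001,-0.001,-0.114]]' --rot '[[0,0,0],[0,0,0],[0,0,0],[0,0,0],[0,0,0],[0,0,0]]'

```text
time: 4.37
ee_pos: [0.4602, -0.2449, 0.0469]
eef_rot: [0.634, 0.773, -0.001, -0.001]
ft_force: [0.0, 0.2, 0.4]
width: 0.0868
grip_force: 0.0
```

Emit:
arm_command --xyz '[[0,0,0],[0,0,0],[0,0,0],[0,0,0],[0,0,0],[0,0,0],[0,0,0],[0,0,0]]' --rot '[[0,0,0],[0,0,0],[0,0,0],[0,0,0],[0,0,0],[0,0,0],[0,0,0],[0,0,0]]' --grip 0 --squeeze 50

```text
time: 5.03
ee_pos: [0.4609, -0.246, 0.0487]
eef_rot: [0.635, 0.773, 0.0, 0.0]
ft_force: [-0.0, -0.2, -0.2]
width: 0.0417
grip_force: 0.0
```

Emit:
arm_command --xyz '[[0,0,0],[0,0,0],[0,0,0],[0,0,0],[0,0,0],[0,0,0],[0,0,0],[0,0,0]]' --rot '[[0,0,0],[0,0,0],[0,0,0],[0,0,0],[0,0,0],[0,0,0],[0,0,0],[0,0,0]]'

```text
time: 5.7
ee_pos: [0.4608, -0.246, 0.0485]
eef_rot: [0.635, 0.773, -0.0, -0.0]
ft_force: [-1.8, -0.3, 0.2]
width: 0.0176
grip_force: 49.9
```

```bash
cat >> h.py <<'E'
from scipy.spatial.transform import Rotation as R
SEAT=np.array([.197,-.015,0]);TIP=np.array([.192,-.040,0])
Rg=R.from_quat([0.635,0.773,0,0]); rod0=R.from_euler('z',101.1,degrees=True)
C=Rg.inv()*rod0                      # rod axes in tool
ptcp=rod0.inv().apply(np.array([0.4608,-0.246,0.0485])-np.array([.4605,-.2455,.065]))  # TCP in rod frame
def seat_now(s=None,P=SEAT):
    s=s or r.read_state(); Rr=R.from_quat(s["eef_rot"])*C
    return s["ee_pos"]+Rr.apply(P-ptcp), np.degrees(Rr.as_euler('ZYX'))
def plan(seat,yaw,pitch):
    """shift and rotvec from the current pose so that seat is there; yaw deg, pitch rad hook up"""
    s=r.read_state(); Rr=R.from_euler('ZYX',[np.radians(yaw),-pitch,0])
    tcp=np.array(seat)+Rr.apply(ptcp-SEAT); rv=(Rr*C.inv()*R.from_quat(s["eef_rot"]).inv()).as_rotvec()
    return np.round(tcp-s["ee_pos"],4),np.round(rv,3),np.round(tcp,4)
E
python3 - <<'E'
from h import *
ring=np.array([.572,.2138,.2817]); cy=np.array([-.9986,.052,0])
print(seat_now())
print(plan(ring+.05*cy,87,.3)); print(plan(ring+.05*cy+[0,-.05,0],87,.3))
E
```

```text
(array([ 0.43716777, -0.04934065,  0.06504204]), array([ 1.01123139e+02, -1.63747033e-03,  1.88419949e-03]))
(array([0.0369, 0.2796, 0.159 ]), array([ 0.3  ,  0.021, -0.245]), array([0.4977, 0.0336, 0.2076]))
(array([0.0369, 0.2296, 0.159 ]), array([ 0.3  ,  0.021, -0.245]), array([ 0.4977, -0.0164,  0.2076]))
```

Emit:
arm_command --xyz '[[0,0,0.015],[0,0,0.04],[0,0,0.075],[0,0,0.11],[0,0,0.14],[0,0,0.15],[0,0,0.15]]' --rot '[[0,0,0],[0,0,0],[0,0,0],[0,0,0],[0,0,0],[0,0,0],[0,0,0]]'

```text
time: 6.28
ee_pos: [0.4622, -0.2462, 0.2005]
eef_rot: [0.634, 0.773, 0.001, 0.002]
ft_force: [1.0, 0.2, -4.3]
width: 0.0177
grip_force: 49.9
```

Emit:
arm_command --xyz '[[0.004,0.023,0.001],[0.007,0.046,0.001],[0.011,0.069,0.002],[0.015,0.092,0.003],[0.018,0.115,0.004],[0.022,0.138,0.004],[0.026,0.161,0.005],[0.03,0.184,0.006],[0.033,0.207,0.006],[0.037,0.225,0.007],[0.037,0.23,0.007],[0.037,0.23,0.007]]' --rot '[[0.03,0.002,-0.025],[0.06,0.004,-0.05],[0.09,0.006,-0.075],[0.12,0.008,-0.1],[0.15,0.01,-0.123],[0.18,0.013,-0.148],[0.21,0.015,-0.172],[0.24,0.017,-0.196],[0.27,0.019,-0.22],[0.3,0.021,-0.245],[0.3,0.021,-0.245],[0.3,0.021,-0.245]]'

```text
time: 7.28
ee_pos: [0.497, -0.0151, 0.2037]
eef_rot: [0.716, 0.682, 0.107, -0.103]
ft_force: [-0.9, -1.2, -3.6]
width: 0.0175
grip_force: 49.9
```

Run:
```python
from h import *
print(seat_now(),seat_now(P=TIP)[0],r.read_state()["ft_force"])
for c in("side","top"):
  for k in range(2):
    im=snap(c,c+"1")
    for l in "hook_seat hook_tip ring hinge cell".split(): print(c,l,spot(l,c))
a=cv2.imread("pics/side1.png")[130:290,280:480]
b=cv2.imread("pics/top1.png")[130:290,130:330]
cv2.imwrite("pics/c1.png",np.hstack([cv2.resize(x,(400,320),interpolation=cv2.INTER_CUBIC) for x in(a,b)]))
```

```text
(array([0.52114102, 0.16789366, 0.27749589]), array([ 87.08153369, -17.10537191,   0.13378766])) [0.54586608 0.16186531 0.27596945] [-0.91722406 -1.16808217 -3.61933936]
side hook_seat [([0.5203, 0.1676, 0.2784], 0.75), ([0.499, -0.6016, 0.003], 0.33)]
side hook_tip [([0.5473, 0.1634, 0.2768], 0.71)]
side ring [([0.5733, 0.2151, 0.2788], 0.95)]
side hinge []
side cell [([0.5023, -0.6, 0.0018], 0.28)]
side hook_seat [([0.5217, 0.1682, 0.2793], 0.78), ([0.5914, -0.4746, 0.0006], 0.58)]
side hook_tip [([0.5501, 0.161, 0.2787], 0.88), ([0.7352, -0.164, 0.0013], 0.44)]
side ring [([0.5726, 0.2103, 0.2819], 0.8), ([0.3436, 0.2254, -0.0008], 0.45)]
side hinge [([0.5719, 0.2693, 0.1015], 0.71)]
side cell []
top hook_seat [([0.5235, 0.1669, 0.2828], 0.96), ([0.5027, -0.6005, -0.0003], 0.45)]
top hook_tip [([0.548, 0.1646, 0.2789], 0.89), ([0.5729, 0.2723, 0.0964], 0.34)]
top ring [([0.5716, 0.2132, 0.2825], 0.67)]
top hinge [([0.5863, 0.3963, 0.0017], 0.71), ([0.5745, 0.2708, 0.1008], 0.66)]
top cell [([0.5829, 0.3989, -0.0013], 0.78)]
top hook_seat [([0.5266, 0.1711, 0.2827], 0.7)]
top hook_tip [([0.5479, 0.1662, 0.2796], 0.68)]
top ring [([0.5729, 0.2135, 0.2794], 0.85)]
top hinge [([0.5754, 0.2687, 0.0971], 0.67)]
top cell [([0.5837, 0.3993, 0.0024], 0.94)]
```

View pics/c1.png

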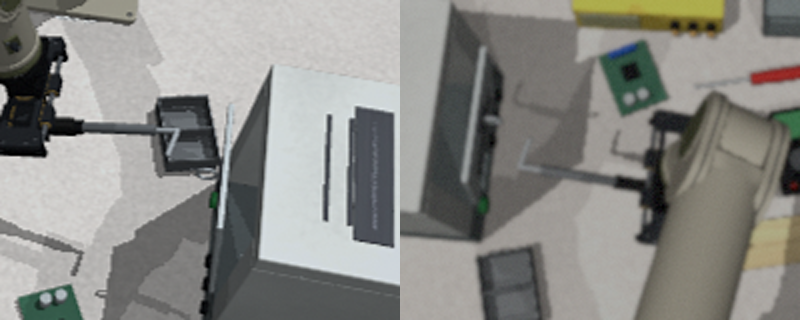

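The side crop shows the hook at full-image pixel (367,197) and the ring on the hatch face at about (382,216). Hook and arm are clear of the hatch. I'll yaw the rod so the slanted arm lines up with the hole, then check again at the pre-entry pose.

Run:
```python
from h import *
ring=np.array([.5708,.2124,.2790]); cy=np.array([-.998,.061,0])
print(plan(ring+.048*cy,97.8,.3))
```

```text
(array([ 0.0353,  0.0472, -0.0007]), array([0.   , 0.   , 0.189]), array([0.5332, 0.0312, 0.2049]))
```

Emit:
arm_command --xyz '[[0.009,0.0,0],[0.018,0,0],[0.027,0.0,0],[0.035,0.01,0],[0.035,0.02,-0.001],[0.035,0.03,-0.001],[0.035,0.04,-0.001],[0.035,0.047,-0.001],[0.035,0.047,-0.001],[0.035,0.047,-0.001]]' --rot '[[0,0,0.05],[0,0,0.1],[0,0,0.15],[0,0,0.189],[0,0,0.189],[0,0,0.189],[0,0,0.189],[0,0,0.189],[0,0,0.189],[0,0,0.189]]'

```text
time: 9.32
ee_pos: [0.5326, 0.0315, 0.2048]
eef_rot: [0.649, 0.746, 0.099, -0.112]
ft_force: [-0.5, 0.0, -3.6]
width: 0.0175
grip_force: 49.9
```

Run:
```python
from h import *
ks=seat_now();kt=seat_now(P=TIP)[0];print(ks,kt,r.read_state()["ft_force"])
for c in("side","top"):
  acc={}
  for k in range(5):
    im=snap(c,c+"2")
    for l in "hook_seat hook_tip ring".split():
      d=spot(l,c)
      if d: acc.setdefault(l,[]).append(d[0][0])
  for l in acc: print(c,l,len(acc[l]),np.round(np.median(acc[l],0),4),np.round(np.std(acc[l],0),4))
a=cv2.imread("pics/side2.png")[180:240,340:400]
b=cv2.imread("pics/top2.png")[160:220,150:210]
cv2.imwrite("pics/c2.png",np.hstack([cv2.resize(x,(400,400),interpolation=cv2.INTER_CUBIC) for x in(a,b)]))
for c in("side","top"): print(c,pix(c,ks[0]),pix(c,kt),pix(c,[.5723,.2134,.2811]))
```

```text
(array([0.52202189, 0.2156097 , 0.27906658]), array([ 9.78749249e+01, -1.72132209e+01, -5.00979378e-02])) [0.54744137 0.21429756 0.27760782] [-0.52822085  0.00668605 -3.57140453]
side ring 5 [0.5739 0.2135 0.2824] [0.0012 0.0011 0.0014]
side hook_seat 4 [0.5218 0.2178 0.2814] [0.0013 0.0011 0.0007]
side hook_tip 3 [0.5512 0.2164 0.277 ] [0.0007 0.0006 0.0008]
top hook_seat 5 [0.5236 0.2211 0.2804] [0.0012 0.0011 0.0013]
top ring 5 [0.5725 0.2124 0.2805] [0.0011 0.001  0.0013]
top hook_tip 4 [0.5498 0.2162 0.28  ] [0.0014 0.0012 0.0012]
side [383.58825876 202.08658608] [382.51744809 210.00827608] [381.96479346 217.0778822 ]
top [174.71456346 207.26335662] [176.15790495 198.72549654] [177.04917652 190.03015864]
```

View pics/c2.png

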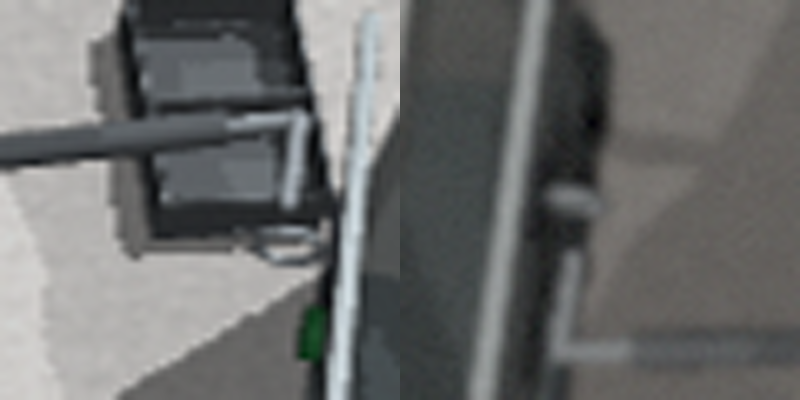

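The crops show the arm level with the ring. In the side image the tip is at (383.5,211) and the ring at (383.5,217). In the top image the tip is at (175.8,198) and the ring at (175.5,190). I'll slide in along +x slowly.

Emit:
arm_command --xyz '[[0.004,0,0.001],[0.008,0,0.001],[0.012,0,0.001],[0.016,0,0.001],[0.02,0,0.001],[0.024,0,0.001],[0.028,0,0.001],[0.03,0,0.001],[0.03,0,0.001]]' --rot '[[0,0,0],[0,0,0],[0,0,0],[0,0,0],[0,0,0],[0,0,0],[0,0,0],[0,0,0],[0,0,0]]'

```text
time: 12.07
ee_pos: [0.5632, 0.031, 0.2054]
eef_rot: [0.649, 0.746, 0.098, -0.112]
ft_force: [-0.2, 0.3, -3.1]
width: 0.0176
grip_force: 49.9
```

Emit:
arm_command --xyz '[[0.004,0,0],[0.008,0,0],[0.012,0,0],[0.016,0,0],[0.019,0,0],[0.019,0,0]]' --rot '[[0,0,0],[0,0,0],[0,0,0],[0,0,0],[0,0,0],[0,0,0]]'

```text
time: 12.57
ee_pos: [0.5824, 0.0311, 0.2054]
eef_rot: [0.649, 0.746, 0.098, -0.112]
ft_force: [-0.6, -0.3, -2.2]
width: 0.0177
grip_force: 49.9
```

Run:
```python
from h import *
ks=seat_now();kt=seat_now(P=TIP)[0];print(ks,kt,r.read_state()["ft_force"])
for c in("side","top"):
    im=snap(c,c+"3")
a=cv2.imread("pics/side3.png")[185:245,350:410]
b=cv2.imread("pics/top3.png")[160:220,150:210]
cv2.imwrite("pics/c3.png",np.hstack([cv2.resize(x,(400,400),interpolation=cv2.INTER_CUBIC) for x in(a,b)]))
```

```text
(array([0.57201892, 0.21522834, 0.27950864]), array([ 9.78298762e+01, -1.71674736e+01, -2.36893614e-02])) [0.59743707 0.21389843 0.27804268] [-0.56888264 -0.33385103 -2.23880744]
```

View pics/c3.png

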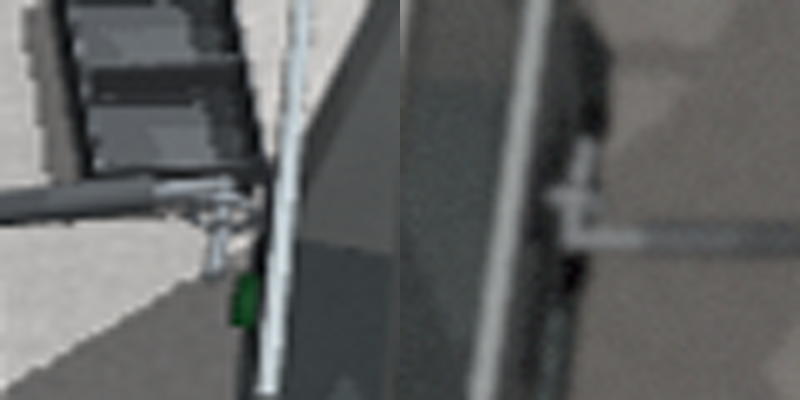

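The hook is through the ring: in both crops the ring's outer bar crosses over the arm, with the tip out the far side at about (382,226) in the side image and (178,181) in the top image. Next I'll yaw back and plan the pull arc.

Run:
```python
from h import *
H=np.array([.5728,.2690,.0982]); o=np.array([-np.cos(np.radians(87)),-np.sin(np.radians(87)),0])
def ring(t): return H+o*(.024*np.cos(t)+.190*np.sin(t))+np.array([0,0,.190*np.cos(t)-.024*np.sin(t)])
print(ring(.18))
back=np.array([o[0]*np.cos(.3),o[1]*np.cos(.3),-np.sin(.3)])*.006
p=plan(ring(.18)+[0,0,.0005],89,.3); print(p[:2])
for t in np.arange(.18,.95,.06): print(round(t,2),np.round(plan(ring(t)+back,89,.3)[2]-p[2],4))
```

```text
[0.56978399 0.21145111 0.28083359]
(array([-0.0301, -0.003 ,  0.0018]), array([ 0.   ,  0.   , -0.154]))
0.18 [-0.0003 -0.0057 -0.0023]
0.24 [-0.0009 -0.0166 -0.0061]
0.3 [-0.0014 -0.0272 -0.0105]
0.36 [-0.002  -0.0375 -0.0155]
0.42 [-0.0025 -0.0474 -0.0212]
0.48 [-0.003  -0.0571 -0.0275]
0.54 [-0.0035 -0.0663 -0.0343]
0.6 [-0.004  -0.0751 -0.0417]
0.66 [-0.0044 -0.0835 -0.0495]
0.72 [-0.0048 -0.0913 -0.0579]
0.78 [-0.0052 -0.0987 -0.0667]
0.84 [-0.0056 -0.1055 -0.076 ]
0.9 [-0.0059 -0.1117 -0.0856]
```

Emit:
arm_command --xyz '[[-0.0055,0,0.001],[-0.011,0,0.001],[-0.0165,0,0.001],[-0.022,0,0.001],[-0.0285,0,0.001],[-0.0285,0,0.001]]' --rot '[[0,0,-0.03],[0,0,-0.06],[0,0,-0.09],[0,0,-0.12],[0,0,-0.154],[0,0,-0.154]]'

```text
time: 13.17
ee_pos: [0.5523, 0.0307, 0.2068]
eef_rot: [0.705, 0.693, 0.107, -0.105]
ft_force: [-0.5, -1.2, -3.6]
width: 0.0176
grip_force: 49.9
```

Emit:
arm_command --xyz '[[0,-0.004,-0.001],[0,-0.008,-0.002],[-0.001,-0.012,-0.004],[-0.001,-0.0165,-0.006],[-0.001,-0.0165,-0.006]]' --rot '[[0,0,0],[0,0,0],[0,0,0],[0,0,0],[0,0,0]]'

```text
time: 13.58
ee_pos: [0.5524, 0.0132, 0.2001]
eef_rot: [0.705, 0.693, 0.106, -0.104]
ft_force: [0.4, 0.9, -3.3]
width: 0.0179
grip_force: 49.9
```

Emit:
arm_command --xyz '[[0,-0.004,-0.0015],[0,-0.008,-0.003],[-0.001,-0.012,-0.005],[-0.001,-0.016,-0.007]]' --rot '[[0,0,0],[0,0,0],[0,0,0],[0,0,0]]'

```text
time: 13.92
ee_pos: [0.5513, -0.002, 0.1933]
eef_rot: [0.705, 0.694, 0.107, -0.104]
ft_force: [1.0, 2.8, -3.6]
width: 0.0173
grip_force: 49.9
```

Run:
```python
from h import *
ks=seat_now();print(ks,r.read_state()["ft_force"])
for c in("side","top"):
    im=snap(c,c+"4"); print(c,spot("ring",c),spot("hook_seat",c))
a=cv2.imread("pics/side4.png")[185:245,350:410]
b=cv2.imread("pics/top4.png")[160:220,150:210]
cv2.imwrite("pics/c4.png",np.hstack([cv2.resize(x,(400,400),interpolation=cv2.INTER_CUBIC) for x in(a,b)]))
```

```text
(array([0.56934027, 0.18161019, 0.26743843]), array([ 8.89873958e+01, -1.71829463e+01, -2.18590533e-02])) [ 0.99575791  2.77961725 -3.56662148]
side [([0.5745, 0.184, 0.2727], 0.91)] [([0.5683, 0.1831, 0.2691], 0.94)]
top [([0.5727, 0.184, 0.2694], 0.77)] [([0.5685, 0.1836, 0.2666], 0.67)]
```

The ring follows the hook (y 0.184, z 0.271), so the hatch is moving. I'll continue the arc.

Emit:
arm_command --xyz '[[0,-0.005,-0.0025],[0,-0.0095,-0.005],[-0.0005,-0.014,-0.008],[-0.001,-0.019,-0.011],[-0.001,-0.024,-0.014],[-0.0015,-0.0285,-0.0175],[-0.0015,-0.033,-0.021],[-0.002,-0.0375,-0.0245],[-0.002,-0.042,-0.0285],[-0.0025,-0.046,-0.032],[-0.0025,-0.05,-0.036],[-0.003,-0.054,-0.04],[-0.003,-0.058,-0.0445]]' --rot '[[0,0,0],[0,0,0],[0,0,0],[0,0,0],[0,0,0],[0,0,0],[0,0,0],[0,0,0],[0,0,0],[0,0,0],[0,0,0],[0,0,0],[0,0,0]]'

```text
time: 15.3
ee_pos: [0.5484, -0.0599, 0.1487]
eef_rot: [0.705, 0.694, 0.107, -0.104]
ft_force: [-0.3, 2.3, -3.0]
width: 0.0176
grip_force: 49.9
```

Run:
```python
from h import *
ks=seat_now();print(ks,r.read_state()["ft_force"])
for c in("side","top"):
    im=snap(c,c+"5"); print(c,spot("ring",c),spot("hook_seat",c))
```

```text
(array([0.56638384, 0.12362498, 0.22288951]), array([ 8.89973239e+01, -1.71864117e+01, -3.44235264e-02])) [-0.30342788  2.33219443 -2.97043049]
side [([0.5686, 0.1277, 0.2271], 0.7), ([0.5896, -0.4734, 0.0036], 0.29)] [([0.5646, 0.1273, 0.2253], 0.65)]
top [([0.5708, 0.1212, 0.2273], 0.87)] [([0.5678, 0.1252, 0.2253], 0.72), ([0.5896, -0.4774, 0.0031], 0.35)]
```

Emit:
arm_command --xyz '[[0,-0.0035,-0.0045],[-0.0005,-0.007,-0.009],[-0.0005,-0.0105,-0.0135],[-0.001,-0.014,-0.018]]' --rot '[[0,0,0],[0,0,0],[0,0,0],[0,0,0]]'

```text
time: 15.93
ee_pos: [0.5474, -0.0737, 0.1306]
eef_rot: [0.705, 0.694, 0.107, -0.105]
ft_force: [0.9, 2.7, -2.1]
width: 0.0172
grip_force: 49.9
```

Emit:
arm_command --xyz '[[0,-0.0015,-0.002],[0,-0.003,-0.0045],[0,-0.003,-0.0045]]' --rot '[[0,0,0],[0,0,0],[0,0,0]]'

```text
time: 16.18
ee_pos: [0.547, -0.0769, 0.1259]
eef_rot: [0.705, 0.693, 0.106, -0.105]
ft_force: [0.4, 0.6, -2.6]
width: 0.0176
grip_force: 49.9
```

Emit:
arm_command --xyz '[[0,-0.0015,-0.0025],[0,-0.003,-0.0045],[0,-0.003,-0.0045]]' --rot '[[0,0,0],[0,0,0],[0,0,0]]'

```text
time: 16.43
ee_pos: [0.5471, -0.0797, 0.1217]
eef_rot: [0.705, 0.694, 0.107, -0.105]
ft_force: [-0.5, 0.5, -3.8]
width: 0.0174
grip_force: 49.9
```

Run:
```python
from h import *
ks=seat_now();print(ks,r.read_state()["ft_force"])
for c in("side","top"):
    im=snap(c,c+"6"); print(c,spot("ring",c),spot("hook_seat",c))
```

```text
(array([0.56517304, 0.10387732, 0.1957788 ]), array([ 8.89868649e+01, -1.71811610e+01,  9.07533409e-03])) [-0.46409875  0.47678368 -3.78024014]
side [([0.57, 0.102, 0.202], 0.91)] [([0.5625, 0.1069, 0.1963], 0.89), ([0.7288, 0.0417, 0.001], 0.62)]
top [([0.5695, 0.1073, 0.1959], 0.63)] [([0.5658, 0.1104, 0.1985], 0.83), ([0.5763, 0.2695, 0.0973], 0.74)]
```

Emit:
arm_command --xyz '[[0,-0.001,-0.001],[0,-0.002,-0.002],[0,-0.002,-0.002]]' --rot '[[0,0,0],[0,0,0],[0,0,0]]'

```text
time: 16.98
ee_pos: [0.5474, -0.0811, 0.12]
eef_rot: [0.705, 0.694, 0.107, -0.105]
ft_force: [-0.1, 2.0, -3.5]
width: 0.0178
grip_force: 49.9
```

Emit:
arm_command --xyz '[[0,-0.001,-0.0005],[0,-0.002,-0.001],[0,-0.002,-0.001]]' --rot '[[0,0,0],[0,0,0],[0,0,0]]'

```text
time: 17.23
ee_pos: [0.5478, -0.0813, 0.1194]
eef_rot: [0.704, 0.694, 0.108, -0.106]
ft_force: [0.5, 8.1, -1.1]
width: 0.0177
grip_force: 49.9
```

Emit:
arm_command --xyz '[[0,-0.001,-0.0005],[0,-0.002,-0.001],[0,-0.002,-0.001]]' --rot '[[0,0,0],[0,0,0],[0,0,0]]'

```text
time: 17.48
ee_pos: [0.5481, -0.0813, 0.1187]
eef_rot: [0.703, 0.695, 0.109, -0.107]
ft_force: [1.4, 13.9, 1.0]
width: 0.0177
grip_force: 49.9
```

Emit:
arm_command --xyz '[[0,0.0008,0.0003],[0,0.0008,0.0003],[0,0.0008,0.0003],[0,0.0008,0.0003]]' --rot '[[0,0,0],[0,0,0],[0,0,0],[0,0,0]]'

```text
time: 17.82
ee_pos: [0.548, -0.0813, 0.1189]
eef_rot: [0.703, 0.694, 0.108, -0.106]
ft_force: [0.9, 11.7, -0.0]
width: 0.0178
grip_force: 49.9
```

Emit:
arm_command --xyz '[[0,0,0],[0,0,0],[0,0,0],[0,0,0],[0,0,0],[0,0,0],[0,0,0],[0,0,0],[0,0,0],[0,0,0],[0,0,0],[0,0,0]]' --rot '[[0,0,0],[0,0,0],[0,0,0],[0,0,0],[0,0,0],[0,0,0],[0,0,0],[0,0,0],[0,0,0],[0,0,0],[0,0,0],[0,0,0]]'

```text
time: 18.82
ee_pos: [0.548, -0.0813, 0.1189]
eef_rot: [0.703, 0.695, 0.108, -0.106]
ft_force: [1.8, 11.4, 0.2]
width: 0.0178
grip_force: 49.9
```

Emit:
arm_command --xyz '[[0,0,0],[0,0,0],[0,0,0],[0,0,0],[0,0,0],[0,0,0],[0,0,0],[0,0,0],[0,0,0],[0,0,0],[0,0,0],[0,0,0],[0,0,0],[0,0,0],[0,0,0],[0,0,0],[0,0,0],[0,0,0],[0,0,0],[0,0,0]]' --rot '[[0,0,0],[0,0,0],[0,0,0],[0,0,0],[0,0,0],[0,0,0],[0,0,0],[0,0,0],[0,0,0],[0,0,0],[0,0,0],[0,0,0],[0,0,0],[0,0,0],[0,0,0],[0,0,0],[0,0,0],[0,0,0],[0,0,0],[0,0,0]]'

```text
time: 20.48
ee_pos: [0.548, -0.0813, 0.1189]
eef_rot: [0.703, 0.695, 0.108, -0.106]
ft_force: [1.4, 11.7, 0.3]
width: 0.0174
grip_force: 49.9
```

The hold was about 12 N for about 2.7 s. Now I'll slacken and centre the arm in the ring.

Emit:
arm_command --xyz '[[0,0.002,0.001],[0,0.004,0.002],[0,0.006,0.003],[0,0.008,0.0038],[0,0.0095,0.0043],[0,0.0095,0.0043]]' --rot '[[0,0,0],[0,0,0],[0,0,0],[0,0,0],[0,0,0],[0,0,0]]'

```text
time: 20.98
ee_pos: [0.5474, -0.0751, 0.1227]
eef_rot: [0.705, 0.694, 0.107, -0.104]
ft_force: [-0.1, -0.0, -3.7]
width: 0.0175
grip_force: 49.9
```

Run:
```python
from h import *
ks=seat_now();print(ks,r.read_state()["ft_force"])
for c in("side","top"):
  acc={}
  for k in range(4):
    im=snap(c,c+"7")
    for l in "hook_seat hook_tip ring".split():
      d=spot(l,c)
      if d: acc.setdefault(l,[]).append(d[0][0])
  for l in acc: print(c,l,len(acc[l]),np.round(np.median(acc[l],0),4))
p=pix("side",ks[0]).astype(int);q=pix("top",ks[0]).astype(int);print(p,q)
a=cv2.imread("pics/side7.png")[p[1]-30:p[1]+30,p[0]-30:p[0]+30]
b=cv2.imread("pics/top7.png")[q[1]-30:q[1]+30,q[0]-30:q[0]+30]
cv2.imwrite("pics/c7.png",np.hstack([cv2.resize(x,(400,400),interpolation=cv2.INTER_CUBIC) for x in(a,b)]))
```

```text
(array([0.56536605, 0.10849356, 0.19688497]), array([ 8.90013455e+01, -1.71848965e+01, -2.90777454e-02])) [-0.13860976 -0.0494802  -3.67693096]
side hook_seat 4 [0.5662 0.1106 0.1974]
side hook_tip 4 [0.5933 0.1045 0.1956]
side ring 4 [0.5696 0.105  0.198 ]
top hook_seat 4 [0.5671 0.1117 0.1989]
top hook_tip 4 [0.5927 0.106  0.197 ]
top ring 4 [0.5694 0.1047 0.1977]
[340 223] [217 200]
```

View pics/c7.png

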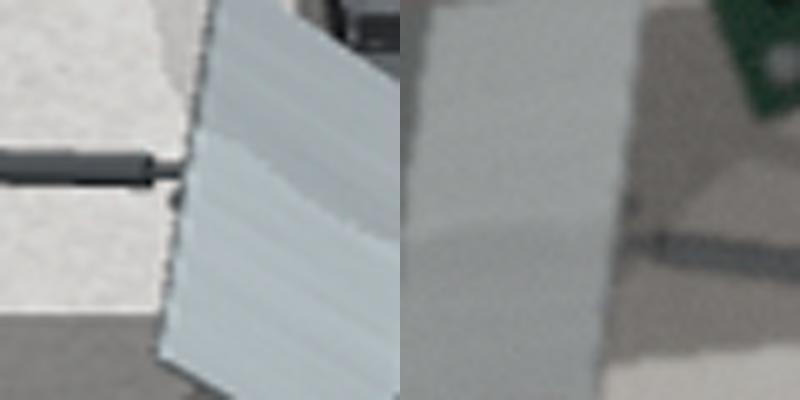

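The hatch is down and hides the ring in both crops: in the side image its edge is at about (340,223) and the rod goes under it. The forces are zero, so the arm is free in the hole. I'll realign the arm with the hole axis, then slide out.

Emit:
arm_command --xyz '[[0.0055,0,0],[0.011,0,0],[0.0165,0,0],[0.022,0,0],[0.0285,0,0],[0.0285,0,0]]' --rot '[[0,0,0.03],[0,0,0.06],[0,0,0.09],[0,0,0.12],[0,0,0.154],[0,0,0.154]]'

```text
time: 23.08
ee_pos: [0.5771, -0.0748, 0.1225]
eef_rot: [0.648, 0.747, 0.098, -0.112]
ft_force: [-0.6, -0.0, -4.5]
width: 0.0178
grip_force: 49.9
```

Emit:
arm_command --xyz '[[-0.004,0,0],[-0.008,0,0],[-0.012,0.0005,0],[-0.016,0.001,0],[-0.016,0.001,0]]' --rot '[[0,0,0],[0,0,0],[0,0,0],[0,0,0],[0,0,0]]'

```text
time: 23.5
ee_pos: [0.5588, -0.0742, 0.1229]
eef_rot: [0.65, 0.745, 0.099, -0.113]
ft_force: [0.3, -0.6, -3.1]
width: 0.0174
grip_force: 49.9
```

Emit:
arm_command --xyz '[[-0.005,0,0],[-0.01,0.0005,0],[-0.015,0.001,0],[-0.02,0.001,0],[-0.02,0.001,0]]' --rot '[[0,0,0],[0,0,0],[0,0,0],[0,0,0],[0,0,0]]'

```text
time: 23.92
ee_pos: [0.5388, -0.0733, 0.1227]
eef_rot: [0.649, 0.746, 0.098, -0.113]
ft_force: [0.3, -0.7, -4.4]
width: 0.0176
grip_force: 49.9
```

Emit:
arm_command --xyz '[[-0.006,0,0],[-0.012,0.0005,0],[-0.018,0.001,0],[-0.02,0.001,0],[-0.02,0.001,0]]' --rot '[[0,0,0],[0,0,0],[0,0,0],[0,0,0],[0,0,0]]'

```text
time: 24.33
ee_pos: [0.5193, -0.0722, 0.1228]
eef_rot: [0.649, 0.746, 0.099, -0.113]
ft_force: [-0.7, -0.3, -3.7]
width: 0.0174
grip_force: 49.9
```

Run:
```python
from h import *
print(seat_now(),seat_now(P=TIP)[0],r.read_state()["ft_force"])
for c in("side","top"):
    r.camera(c); print(c,spot("ring",c),spot("hook_tip",c))
```

```text
(array([0.50899378, 0.11196676, 0.19703057]), array([ 9.78103150e+01, -1.72131876e+01, -2.98541122e-02])) [0.53441142 0.11062854 0.19556337] [-0.71143317 -0.28187401 -3.66494261]
side [([0.5696, 0.1016, 0.2006], 0.65)] [([0.5394, 0.1135, 0.1977], 0.87), ([0.5059, 0.1131, 0.1977], 0.62)]
top [([0.613, -0.2464, -0.0048], 0.74), ([0.5701, 0.1042, 0.1966], 0.58)] [([0.5362, 0.1169, 0.1984], 0.86)]
```

Run:
```python
from h import *
o=np.array([.4605,-.2455,.165]); seat=o+rod0.apply(SEAT)
print(plan(seat,101.1,0))
```

```text
(array([-0.0592, -0.1738,  0.0259]), array([-0.296, -0.049,  0.057]), array([ 0.4608, -0.246 ,  0.1485]))
```

Emit:
arm_command --xyz '[[0,-0.015,0],[0,-0.03,0],[0,-0.045,0],[-0.002,-0.06,0.015],[-0.006,-0.07,0.035],[-0.012,-0.08,0.055],[-0.018,-0.09,0.065],[-0.025,-0.105,0.065],[-0.032,-0.12,0.065],[-0.04,-0.135,0.065],[-0.048,-0.15,0.065],[-0.055,-0.165,0.065],[-0.059,-0.174,0.065],[-0.059,-0.174,0.065],[-0.059,-0.174,0.065]]' --rot '[[0,0,0],[0,0,0],[0,0,0],[0,0,0],[-0.03,-0.005,0.006],[-0.07,-0.012,0.014],[-0.11,-0.018,0.02],[-0.15,-0.025,0.03],[-0.19,-0.032,0.037],[-0.23,-0.038,0.045],[-0.27,-0.045,0.052],[-0.296,-0.049,0.057],[-0.296,-0.049,0.057],[-0.296,-0.049,0.057],[-0.296,-0.049,0.057]]'

```text
time: 25.88
ee_pos: [0.461, -0.2462, 0.1877]
eef_rot: [0.635, 0.772, 0.0, -0.0]
ft_force: [0.9, 0.1, -4.2]
width: 0.0182
grip_force: 49.9
```

Run:
```python
from h import *
s=r.read_state();print(s["ee_pos"],seat_now(),seat_now(P=TIP)[0],s["ft_force"])
for c in("side","top"):
  acc={}
  for k in range(3):
    im=snap(c,c+"8")
    for l in "hook_seat hook_tip ring rest".split():
      d=spot(l,c)
      if d: acc.setdefault(l,[]).append(d[0][0])
  for l in acc: print(c,l,len(acc[l]),np.round(np.median(acc[l],0),4))
cv2.imwrite("pics/c8.png",np.hstack([cv2.resize(x,(400,400),interpolation=cv2.INTER_CUBIC) for x in (cv2.imread("pics/side8.png")[130:270,170:310],cv2.imread("pics/top8.png")[170:310,240:380])]))
```

```text
[ 0.46095239 -0.24617247  0.18772596] (array([ 0.43766895, -0.04946192,  0.20444591]), array([ 1.01034186e+02, -6.23576030e-02, -1.91783868e-02])) [ 0.46316376 -0.04958462  0.20444883] [ 0.93470634  0.13864121 -4.17676196]
side hook_seat 3 [ 0.4352 -0.0458  0.2066]
side hook_tip 3 [ 0.4656 -0.0484  0.2033]
side ring 3 [0.5668 0.1036 0.1999]
side rest 3 [ 0.454  -0.2431  0.0014]
top hook_seat 3 [ 0.437  -0.0446  0.2071]
top hook_tip 3 [ 0.4632 -0.0459  0.2051]
top ring 2 [0.5696 0.1034 0.1955]
```

View pics/c8.png

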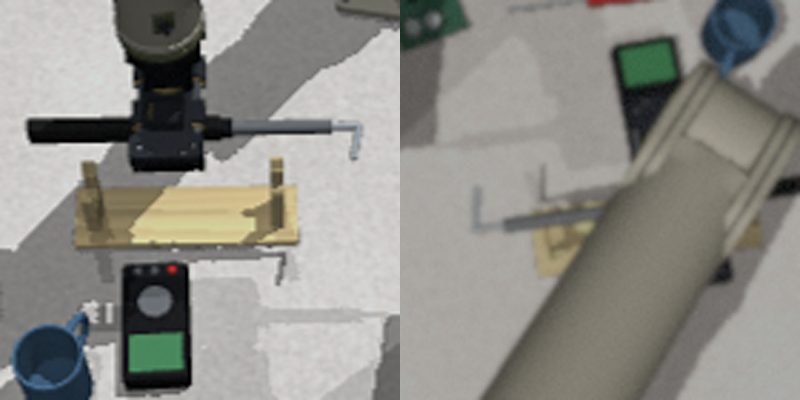

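The view shows the rod level above both forks, with the hook at about (295,175) in the side image. Hook xy matches the original lie within 2 mm, so I'll lower it.

Emit:
arm_command --xyz '[[0,0,-0.02],[0,0,-0.045],[0,0,-0.065],[0,0,-0.08],[0,0,-0.09],[0,0,-0.1],[0,0,-0.11],[0,0,-0.11]]' --rot '[[0,0,0],[0,0,0],[0,0,0],[0,0,0],[0,0,0],[0,0,0],[0,0,0],[0,0,0]]'

```text
time: 28.05
ee_pos: [0.4603, -0.2458, 0.0763]
eef_rot: [0.635, 0.773, -0.0, -0.001]
ft_force: [-0.9, 0.9, -3.7]
width: 0.0175
grip_force: 49.9
```

Emit:
arm_command --xyz '[[0,0,-0.006],[0,0,-0.012],[0,0,-0.018],[0,0,-0.023],[0,0,-0.026],[0,0,-0.028],[0,0,-0.028]]' --rot '[[0,0,0],[0,0,0],[0,0,0],[0,0,0],[0,0,0],[0,0,0],[0,0,0]]'

```text
time: 28.63
ee_pos: [0.4607, -0.2461, 0.0493]
eef_rot: [0.635, 0.773, -0.0, -0.0]
ft_force: [-1.1, -0.5, -3.2]
width: 0.0178
grip_force: 49.9
```

Emit:
arm_command --xyz '[[0,0,-0.0007],[0,0,-0.0015],[0,0,-0.0015]]' --rot '[[0,0,0],[0,0,0],[0,0,0]]'

```text
time: 28.88
ee_pos: [0.4611, -0.2463, 0.0485]
eef_rot: [0.635, 0.773, 0.0, 0.0]
ft_force: [-1.1, 0.5, -0.6]
width: 0.0178
grip_force: 49.9
```

Touching down. Release in place.

Emit:
arm_command --xyz '[[0,0,0],[0,0,0],[0,0,0],[0,0,0],[0,0,0],[0,0,0],[0,0,0],[0,0,0],[0,0,0],[0,0,0],[0,0,0],[0,0,0],[0,0,0],[0,0,0]]' --rot '[[0,0,0],[0,0,0],[0,0,0],[0,0,0],[0,0,0],[0,0,0],[0,0,0],[0,0,0],[0,0,0],[0,0,0],[0,0,0],[0,0,0],[0,0,0],[0,0,0]]' --grip 0.9

```text
time: 30.05
ee_pos: [0.4609, -0.2462, 0.0482]
eef_rot: [0.635, 0.773, 0.0, 0.0]
ft_force: [1.0, 0.4, 0.1]
width: 0.0784
grip_force: 0.0
```

Emit:
arm_command --xyz '[[0,0,0.015],[0,0,0.035],[0,0,0.06],[0,0,0.09],[0,0,0.12],[0,0,0.15],[0,0,0.18],[-0.02,0,0.2],[-0.05,0,0.21],[-0.08,0,0.21],[-0.09,0,0.21],[-0.09,0,0.21]]' --rot '[[0,0,0],[0,0,0],[0,0,0],[0,0,0],[0,0,0],[0,0,0],[0,0,0],[0,0,0],[0,0,0],[0,0,0],[0,0,0],[0,0,0]]'

```text
time: 31.05
ee_pos: [0.3691, -0.2467, 0.2585]
eef_rot: [0.635, 0.772, 0.002, 0.0]
ft_force: [0.6, 0.2, 0.6]
width: 0.0787
grip_force: 0.0
```

Run:
```python
from h import *
print(r.read_state()["time"],r.read_state()["width"])
for c in("side","top"):
    snap(c,c+"9")
    for l in "rod hook_seat hook_tip ring".split(): print(c,l,spot(l,c))
```

```text
31.05 0.07865474853279969
side rod [([0.4606, -0.2475, 0.0636], 0.6)]
side hook_seat [([0.4354, -0.0461, 0.0655], 0.97), ([0.4537, -0.2404, 0.0011], 0.71)]
side hook_tip [([0.4673, -0.0463, 0.0664], 0.75), ([0.7339, -0.1621, 0.0033], 0.35)]
side ring [([0.5701, 0.1026, 0.1976], 0.73)]
top rod [([0.4604, -0.243, 0.0666], 0.75)]
top hook_seat [([0.4413, -0.043, 0.0671], 0.66)]
top hook_tip [([0.4655, -0.0439, 0.0672], 0.58)]
top ring [([0.5674, 0.1029, 0.1968], 0.55), ([0.4609, -0.2415, 0.0673], 0.54)]
```

View pics/side9.png

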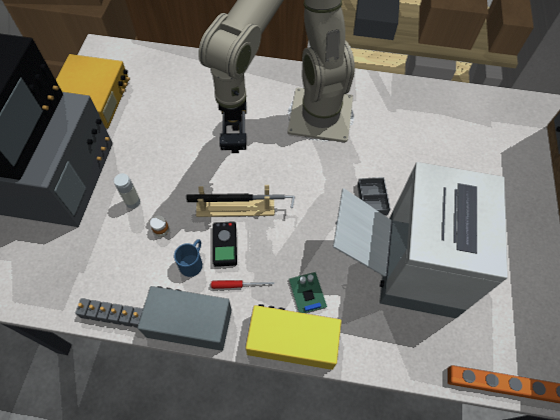

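The rod lies in both forks at about (187–292, 198), as it did before. The hatch is down at about (360,230), and the bystanders haven't moved.

```bash
python3 -c "
from bench import r
print(r.close_job())"
```

```text
the job is handed in; nothing more can be done
None
```

The hatch is down at its stop after a pull of about 12 N held for about 2.7 s, the rod is back in both forks as it lay, nothing else was moved, and I handed the job in at about 31 s of the 72 s allowed.

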